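Shut the treatment chamber and start it

TASK

With the fingertips, push the treatment chamber's open lid down until it is fully shut, then gently press the green start button on the control box all the way in and let it spring back out. Do not grasp, lift or push aside anything, and leave the other buttons and everything else on the bench alone.

Things in the scene. Friction and masses are not known exactly. Their poses are not given: they have to be found in the camera images.
- chamber: treatment chamber, fixed to the bench: a cream box 150 x 150 mm and 95 mm high with a blue band, two white meters on the front, a metal upper part. Origin: centre of its underside; its x axis points from the meter side (front) to the hinge side (back), z up.
- hinge_line (a point): middle of the lid's hinge line, on the chamber's back upper edge, 95 mm above the bench; axes as the chamber's.
- lid (a joint): angle of the chamber's lid (rad): 0 is shut and level, larger is further open; it starts propped open between 0.4 and 0.75 and opens to 1.3 at most. The lid is a flat aluminium plate 156 mm from hinge to free edge, 150 mm wide, 10 mm thick, with a dark round window. Its stiff hinge keeps it where it is left; some 1 to 5 N downward near the free edge moves it.
- lid_pad (a point): middle of the black rubber pad (22 x 60 mm) on the lid's upper face near the free edge, 138 mm from the hinge along the lid and 10 mm above the hinge line when shut (so 105 mm above the bench then). It moves with the lid; its z axis is normal to the lid, its x axis points towards the hinge.
- console: control box, fixed to the bench: a cream box 160 x 160 mm and 60 mm high with a grey top that carries four push buttons in a 2 x 2 square 74 mm apart (which colour is where varies). Origin: centre of its underside.
- green_top (a point): centre of the top face of the green push button: a round green cap 26 mm across in a black round collar 42 mm across. The cap's top stands 22 mm above the control box's top face (82 mm above the bench), 10 mm above its collar. z is up. This is the start button.
- green (a joint): how far the green button is pressed (m): 0 out, 0.006 fully in. Springy: about 1.2 N starts it and 4 N takes it fully in; it springs back when let go.
- green_base: the green button's black collar, 42 mm across and 12 mm high, and the button in it; origin at the centre of its underside, on the control box's top.
- red_top (a point): centre of the top face of the red push button: a round red cap 26 mm across in a black round collar 42 mm across. The cap's top stands 22 mm above the control box's top face (82 mm above the bench), 10 mm above its collar. z is up. To be left alone.
- red (a joint): how far the red button is pressed (m): 0 out, 0.006 fully in.
- yellow_top (a point): centre of the top face of the yellow push button: a round yellow cap 26 mm across in a black round collar 42 mm across. The cap's top stands 22 mm above the control box's top face (82 mm above the bench), 10 mm above its collar. z is up. To be left alone.
- yellow (a joint): how far the yellow button is pressed (m): 0 out, 0.006 fully in.
- blue_top (a point): centre of the top face of the blue push button: a round blue cap 26 mm across in a black round collar 42 mm across. The cap's top stands 22 mm above the control box's top face (82 mm above the bench), 10 mm above its collar. z is up. To be left alone.
- blue (a joint): how far the blue button is pressed (m): 0 out, 0.006 fully in.
- vial: small glass jar with a black cap, 32 mm across, 50 mm high, loose; origin at the centre of its underside. To be left alone.
- slidebox: white slide box 85 x 60 x 35 mm high, loose; origin at the centre of its underside. To be left alone.
- beaker: glass beaker 64 mm across, 85 mm high, loose; origin at the centre of its underside. To be left alone.
- bottle: amber bottle 60 mm across, 120 mm high, loose; origin at the centre of its underside. To be left alone.
- dish: flat white dish 90 mm across, 16 mm high, loose; origin at the centre of its underside. To be left alone.
- driver: screwdriver 150 mm long lying on the bench, loose; origin on the bench below the middle of its length. To be left alone.

How it is judged:
On the way, in this order (a step that is already met when the one before it is completed fails the run):
1. the lid is pushed fully shut (value of joint lid below 0.04 rad), for 0.2 s.
2. with the lid shut, the fingers press the green button all the way in (value of joint lid below 0.04 rad and value of joint green above 0.0048 m and contact force between the fingers and green_base above 0.5 N), for 0.05 s.
At the end, for the whole second after the job is handed in: the lid is shut (within 0.04 rad), the green button has been pressed and it and the other buttons are out (within 1 mm), and every loose thing is within 15 mm of where it stood (value of joint lid below 0.04 rad and value of joint each of green, red, yellow, blue below 0.001 m and distance of each of vial, slidebox, beaker, bottle, dish, driver from where it was at the start of the episode below 0.015 m); the robot touches nothing.
It fails at once if the green button is pressed while the lid is still open (value of joint green above 0.002 m and value of joint lid above 0.06 rad).
It fails at once if another button is pressed (more than 2 mm) (value of joint any of red, yellow, blue above 0.002 m).
It fails at once if the lid is lifted further open (value of joint lid above 0.85 rad).
It fails at once if the green button (over 30 N) or the chamber and its lid (over 60 N) is hit hard (contact force between anything else and green_base above 30 N or contact force between anything else and chamber above 60 N).
It fails at once if a loose thing is pushed aside or lifted (more than 15 mm) (distance of any of vial, slidebox, beaker, bottle, dish, driver from where it was at the start of the episode above 0.015 m).
It also fails if it takes over 42 s, if anything falls off the work surface, if the arm or the gripper's body presses on something with over 40 N, if the wrist force passes 120 N, or if a joint passes its speed limit or range.

ROBOT

A 7-joint arm with a two-finger parallel gripper is mounted at the origin on the work surface. World frame = base frame: x ahead of the robot, y to its left, z up, the work surface at z = 0. Lengths are in m, angles in rad, forces in N, time in s.
With the tool pointing down it reaches from about 0.35 to 0.9 m from the base axis. Payload 8.1 kg.
Tool frame: the origin (TCP) lies between the finger pads; the fingertips stand 22 mm ahead of it and the grasp point (between the pads) lies 3 mm ahead of it (manip.finger_overhang is the distance from the TCP to the fingertips, in m); z points along the fingers, x is the direction in which the jaws open and shut, and the axes are right-handed (so a half turn about z gives the same grasp; the last joint's range is limited). The gripper opens to 92 mm and grips with 3 to 60 N. Pads are 19 mm wide; open, the fingers measure 130 mm over their backs; the gripper's body (75 mm by 190 mm) begins 47 mm behind the grasp point.
Start: joints at [1.013, 0.434, 0.025, 1.573, -0.012, 1.134, -0.075], TCP at [0.275, -0.561, 0.249] pointing down, gripper open.
Joint ranges: [-2.62, 2.62], [-0.44, 2.09], [-1.27, 1.32], [0.08, 2.57], [-1.32, 4.46], [0.12, 2], [-2.74, 2.74]. Speed limits (rad/s): [2.22, 2.22, 3.01, 3.01, 3.14, 3.14, 3.14].

INTERFACE

Orientations are given as a unit quaternion [w, x, y, z].
In Python, from plant import manip gives the robot as it stands.
- The arm moves only by the tool drive_tool, never from a script. Its arguments are lists of equal length, an entry for each row: "dr": the turn, a rotation vector about the tool's x, y, z in degrees, a list of three; "xyz": the shift along the tool's x, y, z in mm, a list of three; "fingers": the closure, from 0 (fully open) to 1 (shut). In form: {"dr": [[ax, ay, az], ...], "xyz": [[dx, dy, dz], ...], "fingers": [fingers, ...]}. A call has 1 to 20 rows; each row is the pose to reach, as a shift and turn from the pose commanded when the call began, along the tool's axes at that moment; what a row does not reach only later rows make up. A row lasts 1/8 s, in which the tool goes at most 62.5 mm and 10.7 degrees, less where a joint would pass 70% of its speed; a pose out of reach is approached as far as the arm can. A call with a gripper value outside its range is refused whole. The fingers move at their own pace and stop on an object; "grip_force" is the grip in N (left out, the last holds). Time passes only in rows, so rows that repeat a pose let the fingers close. It gives the time, the measured TCP pose, the force and the opening at its end, in the units of the state.
- manip.state(): the state, without advancing time (a new reading comes with each control period).
- manip.capture(name): name is "scene" or "top" or "wrist"; returns the picture (420x560x3 uint8, blue, green, red); there is no depth.
- manip.camera_info(name): a dict with "vfov" (degrees; the focal length in pixels is half the picture's height over the tangent of half this angle, whatever the lens; pixels are square), "cx", "cy" (the principal point, pixels), "view" (4x4, takes a point from world to camera coordinates). Camera axes: x right, y down, z forward; pixel columns grow to the right and rows downward; lengths in m; the calibration is good to about 2 mm. A picture is of the moment at which its call begins: read the wrist's pose just before it. camera_info takes no time and is no camera call; for the wrist camera it gives the pose at the moment of the call.
- manip.sign_off(): hands the job in, once; it reports no verdict.
Trained networks look in the newest picture that a camera, given by its name, has taken for a name from the list of things; names that differ only in an ending like _2 or _b are one class to them, and where a whole thing is asked for, a point or a joint stands for the part that bears it (a point fixed in the world has none). Each returns a list of dicts, best first, with "confidence" (0 to 1); they miss things now and then, are a little off and sometimes report something else, mostly with a low value. They report only what shows in the picture. A call takes as long as a camera call.
- manip.outline_of(camera, target): "pixels" (420x560 bool, what is visible of it) and "rect" ([centre column, centre row, width, height] in pixels, round what is visible of it).
- manip.spot_point(camera, target): "uv" ([column, row] in pixels: a listed point, or the origin of a listed thing).
The state is a dict: "clock": time; "q": joint angles; "joint_vel": joint speeds; "effort": joint torques, N m; "tcp_pos": TCP position; "tool_rot": TCP orientation; "contact_force": force on the tool from outside, world axes, zero at the start; "ft_torque": the same for the moment, N m; "opening": finger opening in m.
Only numpy, scipy, OpenCV 4.12 (cv2) and the standard library are available. Lean on these libraries where they do the work, as an engineer would, in place of code of your own. Each camera call takes 0.05 s, during which the arm holds its last target.

## Working session

There is one attempt and no reset: what is moved stays moved. The work goes in short steps, Python scripts to look and compute and a tool call to move; the robot and the scene stay as the last step left them, time stands still between calls to the robot, and variables do not carry over. Pictures are saved under pics/ and viewed, and the job is handed in when it is done.

Besides the shell and the picture viewer there is one more tool, called after "Emit:" as name(argument=value, ...) on one line, values as JSON. drive_tool: Moves the arm, as the interface text tells. Its arguments: {"type":"object","properties":{"dr":{"type":"array"},"xyz":{"type":"array"},"fingers":{"type":"array"},"grip_force":{"type":"number"}},"required":["dr","xyz","fingers"]}

```bash
mkdir -p pics; ls; cat > h.py <<'E'
import numpy as np, cv2
from plant import manip
from scipy.spatial.transform import Rotation as R
def K(n):
    i=manip.camera_info(n); f=210/np.tan(np.radians(i['vfov'])/2); return f,i['cx'],i['cy'],np.array(i['view'])
def ray(n,uv,I=None):
    f,cx,cy,V=I or K(n); d=np.array([(uv[0]-cx)/f,(uv[1]-cy)/f,1]); Rm=V[:3,:3]; return -Rm.T@V[:3,3], Rm.T@d
def at_z(n,uv,z,I=None):
    o,d=ray(n,uv,I); return o+d*(z-o[2])/d[2]
def proj(n,p,I=None):
    f,cx,cy,V=I or K(n); c=V[:3,:3]@np.array(p)+V[:3,3]; return [cx+f*c[0]/c[2],cy+f*c[1]/c[2]]
E
python3 - <<'E'
from h import *
for n in ['scene','top']:
    cv2.imwrite(f'pics/{n}0.png',manip.capture(n))
    for t in ['chamber','hinge_line','lid_pad','green_top','red_top','yellow_top','blue_top','console']:
        r=manip.spot_point(n,t)
        z={'chamber':0,'hinge_line':.095,'lid_pad':.17,'console':0}.get(t,.082)
        print(n,t,[(np.round(a['uv'],1),round(a['confidence'],2),at_z(n,a['uv'],z).round(4)) for a in r[:2]])
s=manip.state();print(s); print(manip.finger_overhang, manip.camera_info('top'))
E
```

```text
pics
scene chamber [(array([226.5, 206.9]), 0.73, array([ 0.5187, -0.1599,  0.    ])), (array([117.3, 231.9]), 0.39, array([ 0.6322, -0.4206,  0.    ]))]
scene hinge_line [(array([216. , 211.5]), 0.75, array([ 0.5935, -0.1576,  0.095 ]))]
scene lid_pad [(array([222.6, 205.4]), 0.67, array([ 0.6212, -0.1259,  0.17  ])), (array([321.4, 217.9]), 0.51, array([0.6232, 0.087 , 0.17  ]))]
scene green_top [(array([221.7, 207. ]), 0.68, array([ 0.5713, -0.1506,  0.082 ])), (array([358.2, 201.5]), 0.58, array([0.5094, 0.1758, 0.082 ]))]
scene red_top [(array([353.3, 234.3]), 0.64, array([0.6027, 0.1673, 0.082 ])), (array([443.9, 229.6]), 0.3, array([0.5609, 0.3762, 0.082 ]))]
scene yellow_top [(array([321.1, 216.8]), 0.4, array([0.5657, 0.0897, 0.082 ])), (array([272.9, 303.3]), 0.33, array([0.7903, 0.0074, 0.082 ]))]
scene blue_top [(array([320.9, 219.7]), 0.75, array([0.5738, 0.0898, 0.082 ])), (array([334.1, 197.2]), 0.5, array([0.5049, 0.1167, 0.082 ]))]
scene console [(array([335.4, 229.1]), 0.97, array([0.5466, 0.1325, 0.    ])), (array([118.2, 231.3]), 0.51, array([ 0.6302, -0.419 , -0.
[... 1160 characters left out ...]
147748,  0.24873973]), 'tool_rot': array([ 1.38223003e-06,  8.48286596e-01, -5.29537393e-01, -9.23516252e-06]), 'contact_force': array([-0.4092968 ,  0.09487044, -0.72121117]), 'ft_torque': array([0.0408521 , 0.02517974, 0.01053226]), 'opening': 0.09158360990139972}
0.022 {'vfov': 54.88347311710891, 'cx': 280.28591572418946, 'cy': 212.128740113815, 'view': array([[-1.68231674e-02, -9.99858172e-01, -7.85873270e-04,
         1.66994879e-03],
       [-9.81088434e-01,  1.66589269e-02, -1.92841815e-01,
         5.65605623e-01],
       [ 1.92827557e-01, -2.47319897e-03, -9.81229543e-01,
         1.00686017e+00],
       [ 0.00000000e+00,  0.00000000e+00,  0.00000000e+00,
         1.00000000e+00]])}
```

View pics/scene0.png

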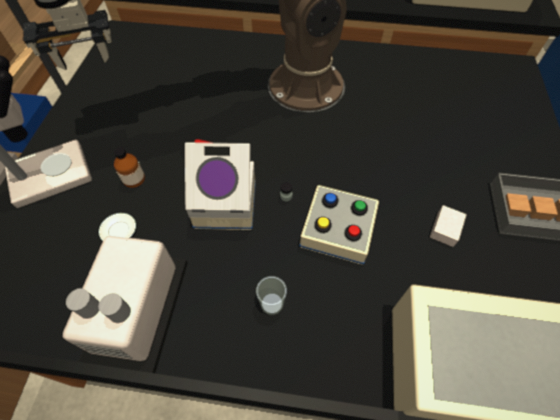

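View pics/top0.png

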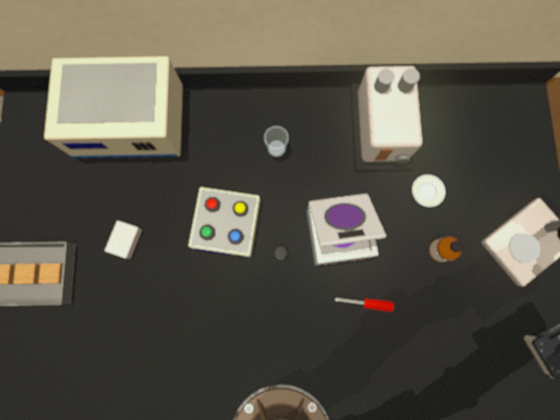

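Top view: the pad is near (351,233), green is at (207,232), blue (235,237), red (212,204), yellow (240,208). Scene view: pad (217,151), green (360,206). Next I'll refine these by colour and triangulate.

```bash
cat >> h.py <<'E'
def tri(obs):
    A=[];b=[]
    for n,uv in obs:
        o,d=ray(n,uv); d=d/np.linalg.norm(d); P=np.eye(3)-np.outer(d,d); A.append(P); b.append(P@o)
    A=np.vstack(A);b=np.hstack(b); x,*_=np.linalg.lstsq(A,b,rcond=None); return x, np.linalg.norm(A@x-b)
E
python3 - <<'E'
from h import *
G={}
H={'green':(50,75),'yellow':(22,35),'blue':(105,125),'red':(0,5)}
box={'top':(190,185,265,255),'scene':(300,180,385,265)}
for n in box:
    im=cv2.imread(f'pics/{n}0.png'); x0,y0,x1,y1=box[n]; hsv=cv2.cvtColor(im,cv2.COLOR_BGR2HSV)
    for c,(a,b) in H.items():
        m=cv2.inRange(hsv,(a,150,70),(b,255,255)); mm=np.zeros_like(m); mm[y0:y1,x0:x1]=m[y0:y1,x0:x1]
        k,l,s,ce=cv2.connectedComponentsWithStats(mm); 
        if k<2: print('none',n,c);continue
        i=1+s[1:,4].argmax(); G[n,c]=ce[i]; print(n,c,s[i],ce[i].round(1),at_z(n,ce[i],.08).round(4))
for c in H:
    if ('top',c) in G and ('scene',c) in G: print(c,tri([('top',G['top',c]),('scene',G['scene',c])]))
for n,(x0,y0,x1,y1) in {'top':(295,180,400,275),'scene':(170,125,270,235)}.items():
    im=cv2.imread(f'pics/{n}0.png')[y0:y1,x0:x1]; cv2.imwrite(f'pics/{n}_c.png',cv2.resize(im,None,fx=5,fy=5,interpolation=cv2.INTER_CUBIC))
E
```

```text
top green [202 227   9   9  48] [205.8 230.4] [0.5165 0.1822 0.08  ]
top yellow [234 202  12  11  98] [239.7 207.2] [0.5752 0.0963 0.08  ]
top blue [230 231  10   9  35] [235.1 233.9] [0.5062 0.1077 0.08  ]
top red [206 198  11  11  96] [211.1 203.1] [0.5873 0.1698 0.08  ]
scene green [355 201  11   9  78] [359.8 205.1] [0.5182 0.1803 0.08  ]
scene yellow [317 217  13  11 106] [322.9 222.1] [0.5784 0.0951 0.08  ]
scene blue [325 194  11   9  83] [330.2 197.9] [0.5068 0.1075 0.08  ]
scene red [348 225  12  12 111] [353.5 230.5] [0.5913 0.1677 0.08  ]
green (array([0.51675414, 0.18155219, 0.07814034]), np.float64(0.0013990753651024045))
yellow (array([0.57605967, 0.0959848 , 0.07625413]), np.float64(0.0010299862708151746))
blue (array([0.50632289, 0.10765896, 0.07929481]), np.float64(0.00013337117905991733))
red (array([0.58836807, 0.16951966, 0.07532286]), np.float64(0.0015687772639172996))
```

View pics/top_c.png

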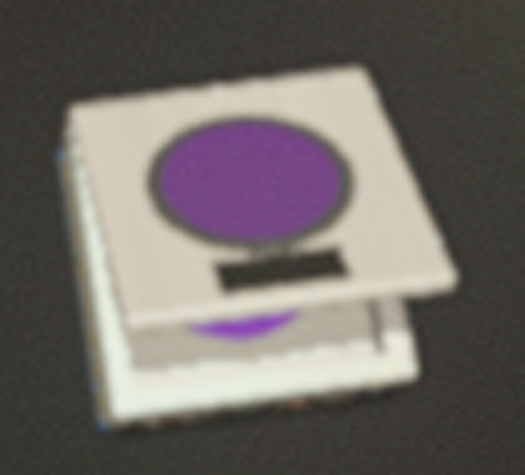

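View pics/scene_c.png

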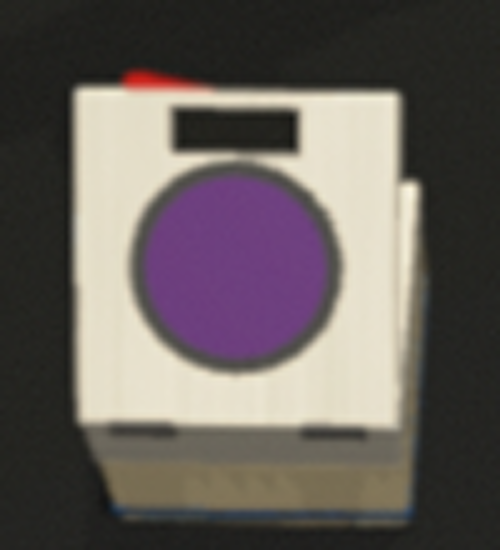

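```bash
python3 - <<'E'
from h import *
P={}
for k,a,b in [('pad',(351.4,233.8),(217.2,151)),('backL',(308.8,201),(250,210.5)),('backR',(367.6,193.8),(185.6,210)),('frontL',(321,243),(250,143.6)),('frontR',(386.4,235),(184.6,142.8))]:
    P[k],e=tri([('top',a),('scene',b)]); print(k,P[k].round(4),e)
h=(P['backL']+P['backR'])/2; d=P['pad']-h; print(h,np.linalg.norm(d)); 
print('w',np.linalg.norm(P['backL']-P['backR']),np.linalg.norm(P['frontL']-P['frontR']),'yaw',np.degrees(np.arctan2(P['backL'][0]-P['backR'][0],P['backL'][1]-P['backR'][1])))
print('ang',np.arctan2(d[2],np.hypot(d[0],d[1])), np.degrees(np.arctan2(-d[1],-d[0])))
s=manip.state(); q=s['tool_rot']; print(R.from_quat(q[[1,2,3,0]]).as_matrix().round(3))
for n in['vial','slidebox','beaker','bottle','driver','dish']:
  for r in manip.spot_point('top',n)[:1]: print(n,r['confidence'],at_z('top',r['uv'],0).round(3))
E
```

```text
pad [ 0.4866 -0.1673  0.1869] 0.0010819453350492606
backL [ 0.5837 -0.0789  0.1013] 0.001840680195474361
backR [ 0.6008 -0.2297  0.0973] 0.0011278288040444204
frontL [ 0.4652 -0.0949  0.1998] 0.003024420209012234
frontR [ 0.4812 -0.2439  0.197 ] 0.0009292189304874948
[ 0.59221177 -0.15427161  0.09931244] 0.13779905360057887
w 0.1518043073396005 0.14992838196266672 yaw -6.475072579849678
ang 0.6890057862685273 7.036749479981349
[[ 0.439 -0.898 -0.   ]
 [-0.898 -0.439  0.   ]
 [-0.     0.    -1.   ]]
vial 0.41 [ 0.47  -0.011  0.   ]
slidebox 0.71 [0.514 0.409 0.   ]
beaker 0.82 [0.766 0.002 0.   ]
bottle 0.9 [ 0.468 -0.437  0.   ]
driver 0.77 [ 0.335 -0.213  0.   ]
dish 0.69 [ 0.619 -0.416  0.   ]
```

```bash
cat >> h.py <<'E'
def rel(*ps):
    s=manip.state(); q=np.array(s['tool_rot']); M=R.from_quat(q[[1,2,3,0]]).as_matrix()
    print('tcp',np.round(s['tcp_pos'],4),'x',M[:,0].round(3),'z',M[:,2].round(3),'F',np.round(s['contact_force'],2),'op',s['opening'],'t',s['clock'])
    for p in ps: print(p,(M.T@(np.array(p)-s['tcp_pos'])*1000).round(1))
E
python3 - <<'E'
from h import *
rel([.2745,-.5615,.285],[.486,-.168,.285])
E
```

```text
tcp [ 0.2745 -0.5615  0.2487] x [ 0.439 -0.898  0.   ] z [ 0. -0. -1.] F [-0.16  0.37  0.33] op 0.09178526626858657 t 1.2
[0.2745, -0.5615, 0.285] [ -0.    0.  -36.3]
[0.486, -0.168, 0.285] [-260.6 -362.8  -36.3]
```

Emit:
drive_tool(dr=[[0,0,0],[0,0,5],[0,0,10],[0,0,15],[0,0,19.5],[0,0,19.5],[0,0,19.5],[0,0,19.5],[0,0,19.5],[0,0,19.5],[0,0,19.5]], xyz=[[0,0,-36],[-29,-40,-36],[-58,-80,-36],[-87,-121,-36],[-116,-161,-36],[-145,-201,-36],[-174,-242,-36],[-203,-282,-36],[-232,-322,-36],[-260,-363,-36],[-260,-363,-36]], fingers=[0.5,1,1,1,1,1,1,1,1,1,1])

```text
clock: 2.58
tcp_pos: [0.4883, -0.1641, 0.2849]
tool_rot: [-0.001, 0.749, -0.663, -0.0]
contact_force: [-0.4, -0.6, 0.5]
opening: 0.0004
```

```bash
python3 - <<'E'
from h import *
rel([.486,-.168,.215])
for n in['top','scene','wrist']: cv2.imwrite(f'pics/{n}1.png',manip.capture(n))
print(np.array(manip.camera_info('wrist')['view']).round(3))
for r in manip.spot_point('wrist','lid_pad')[:2]: print(r, at_z('wrist',r['uv'],.186))
E
```

```text
tcp [ 0.4883 -0.1641  0.2849] x [ 0.121 -0.993 -0.001] z [ 0.001  0.002 -1.   ] F [-0.43 -0.61  0.47] op 0.0004041395207938694 t 2.575
[0.486, -0.168, 0.215] [ 3.7  2.9 69.9]
[[ 0.114 -0.993  0.001 -0.224]
 [-0.956 -0.11   0.273  0.402]
 [-0.271 -0.032 -0.962  0.552]
 [ 0.     0.     0.     1.   ]]
{'uv': [281.3, 219.5], 'confidence': 0.69} [ 0.48556047 -0.17020999  0.186     ]
{'uv': [527.8, 67.6], 'confidence': 0.22} [ 0.59659193 -0.30564918  0.186     ]
```

View pics/wrist1.png

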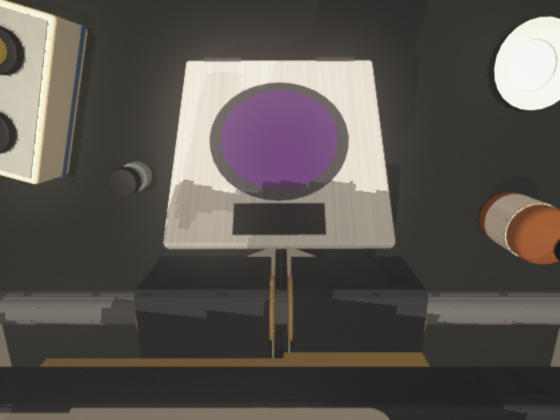

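View pics/scene1.png

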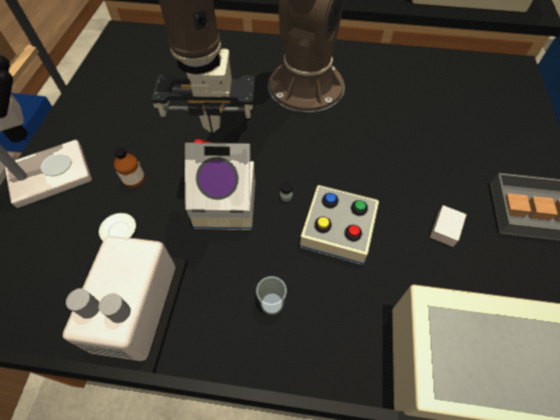

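```bash
python3 - <<'E'
from h import *
print(proj('scene',[.488,-.164,.263]), proj('scene',[.486,-.168,.187]))
h=np.array([.591,-.1545,.095]); u=np.array([.9936,.113,0]); 
P=[]
for t in [.64,.6,.5,.4,.3,.2,.1,.04,0]:
    p=h+u*(.138*-np.cos(t)+.01*np.sin(t)); p[2]+=.138*np.sin(t)+.01*np.cos(t)+.022; P.append(p.round(4))
rel(*P)
E
```

```text
[np.float64(213.33191898487468), np.float64(127.90235993469611)] [np.float64(216.6284387493161), np.float64(150.69487627855852)]
tcp [ 0.4859 -0.1697  0.2847] x [ 0.112 -0.994  0.001] z [-0.    -0.001 -1.   ] F [0.91 0.3  0.12] op 0.000536668746678962 t 2.775
[ 0.487  -0.1663  0.2074] [-3.3 -1.5 77.3]
[ 0.4834 -0.1667  0.2032] [-3.3  2.1 81.5]
[ 0.4754 -0.1676  0.1919] [-3.3 10.2 92.8]
[ 0.4686 -0.1684  0.18  ] [ -3.3  17.  104.7]
[ 0.4629 -0.1691  0.1673] [ -3.3  22.8 117.4]
[ 0.4586 -0.1696  0.1542] [ -3.3  27.1 130.5]
[ 0.4556 -0.1699  0.1407] [ -3.3  30.1 144. ]
[ 0.4544 -0.17    0.1325] [ -3.3  31.3 152.2]
[ 0.4539 -0.1701  0.127 ] [ -3.3  31.8 157.7]
```

Emit:
drive_tool(dr=[[0,0,0],[0,0,0],[0,0,0],[0,0,0],[0,0,0],[0,0,0],[0,0,0],[0,0,0],[0,0,0]], xyz=[[-1,0,25],[-2,0,50],[-2,0,60],[-2,0,64],[-2,0,68],[-2,0,72],[-2,0,76],[-2,2,80],[-2,2,80]], fingers=[1,1,1,1,1,1,1,1,1])

```text
clock: 3.9
tcp_pos: [0.4839, -0.1667, 0.2044]
tool_rot: [0.0, 0.746, -0.666, -0.0]
contact_force: [0.7, 0.2, 1.4]
opening: 0.0002
```

```bash
python3 - <<'E'
from h import *
rel()
for n in['scene','wrist']: cv2.imwrite(f'pics/{n}2.png',manip.capture(n))
E
```

```text
tcp [ 0.4839 -0.1667  0.2044] x [ 0.114 -0.993 -0.   ] z [-0.001  0.    -1.   ] F [0.67 0.21 1.38] op 0.0002476959853342744 t 3.9
```

View pics/wrist2.png

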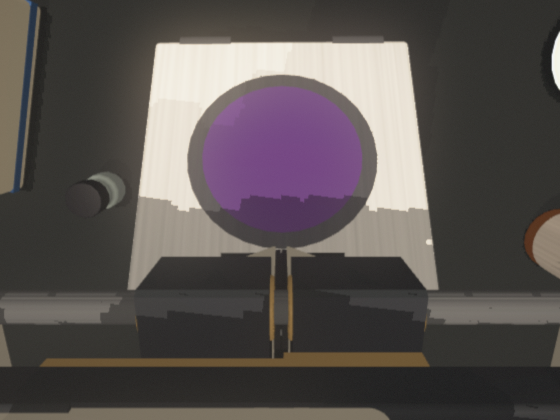

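The wrist view shows the tip over the pad, centred near column 281, with light contact of 1.4 N. I'll continue along the lid's arc.

Emit:
drive_tool(dr=[[0,0,0],[0,0,0],[0,0,0],[0,0,0],[0,0,0],[0,0,0],[0,0,0],[0,0,0],[0,0,0],[0,0,0],[0,0,0],[0,0,0]], xyz=[[0,4,6],[0,8,13],[0,12,19],[0,15,25],[0,18,31],[0,21,37],[0,23,44],[0,25,50],[0,27,57],[0,28,63],[0,29,68],[0,29,68]], fingers=[1,1,1,1,1,1,1,1,1,1,1,1])

```text
clock: 5.5
tcp_pos: [0.455, -0.17, 0.1363]
tool_rot: [0.0, 0.746, -0.666, -0.0]
contact_force: [1.0, -0.0, -0.3]
opening: 0.0003
```

```bash
python3 - <<'E'
from h import *
rel()
for n in['scene','wrist']: cv2.imwrite(f'pics/{n}3.png',manip.capture(n))
E
```

```text
tcp [ 0.455  -0.17    0.1363] x [ 0.114 -0.993 -0.   ] z [-0.001  0.    -1.   ] F [ 1.   -0.01 -0.26] op 0.0002751568969714941 t 5.5
```

View pics/wrist3.png

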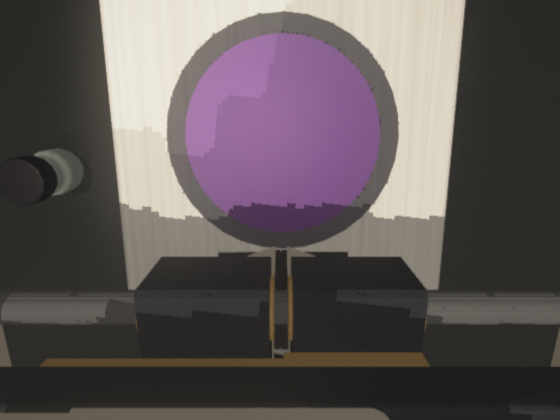

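View pics/scene3.png

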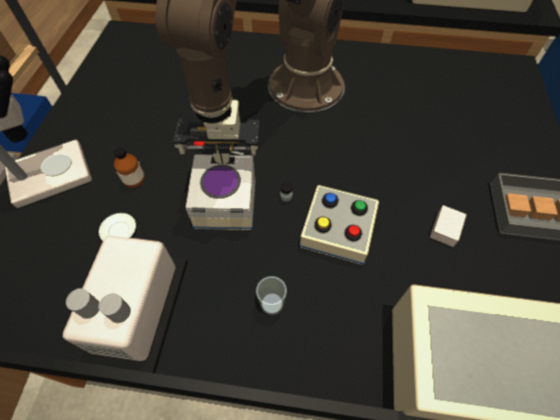

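Lid is nearly shut (pad edge visible at row ~254 beside the fingers). I'll go on down in small steps and watch the force.

Emit:
drive_tool(dr=[[0,0,0],[0,0,0],[0,0,0],[0,0,0],[0,0,0]], xyz=[[0,1,3],[0,1,6],[0,1,8],[0,1,9.5],[0,1,9.5]], fingers=[1,1,1,1,1])

```text
clock: 6.22
tcp_pos: [0.4543, -0.1702, 0.1273]
tool_rot: [0.0, 0.746, -0.666, -0.0]
contact_force: [-0.8, -0.3, 3.7]
opening: 0.0003
```

Emit:
drive_tool(dr=[[0,0,0],[0,0,0],[0,0,0]], xyz=[[0,0,1],[0,0,2],[0,0,2]], fingers=[1,1,1])

```text
clock: 6.6
tcp_pos: [0.4543, -0.1703, 0.1269]
tool_rot: [0.0, 0.746, -0.666, 0.0]
contact_force: [-9.4, 2.1, 28.2]
opening: 0.0005
```

Hard stop at tip z = 0.105 m, force up to 28 N: the lid is shut. Next I lift off.

Emit:
drive_tool(dr=[[0,0,0],[0,0,0],[0,0,0],[0,0,0],[0,0,0],[0,0,0]], xyz=[[0,0,-2],[0,0,-4],[0,0,-20],[0,0,-60],[0,0,-90],[0,0,-90]], fingers=[1,1,1,1,1,1])

```text
clock: 7.35
tcp_pos: [0.4558, -0.1704, 0.2171]
tool_rot: [-0.001, 0.746, -0.666, 0.002]
contact_force: [0.2, -0.5, -0.9]
opening: 0.0006
```

```bash
python3 - <<'E'
from h import *
for n in['scene','top']:
    cv2.imwrite(f'pics/{n}4.png',manip.capture(n))
im=cv2.imread('pics/top4.png')[170:290,280:420]; cv2.imwrite('pics/t4c.png',cv2.resize(im,None,fx=5,fy=5))
rel([.517,.1815,.20])
E
```

```text
tcp [ 0.4543 -0.17    0.2148] x [ 0.114 -0.993 -0.   ] z [-0.  0. -1.] F [ 0.03 -0.21 -0.08] op 0.0004087537433643226 t 7.45
[0.517, 0.1815, 0.2] [-342.1 -102.5   14.8]
```

View pics/t4c.png

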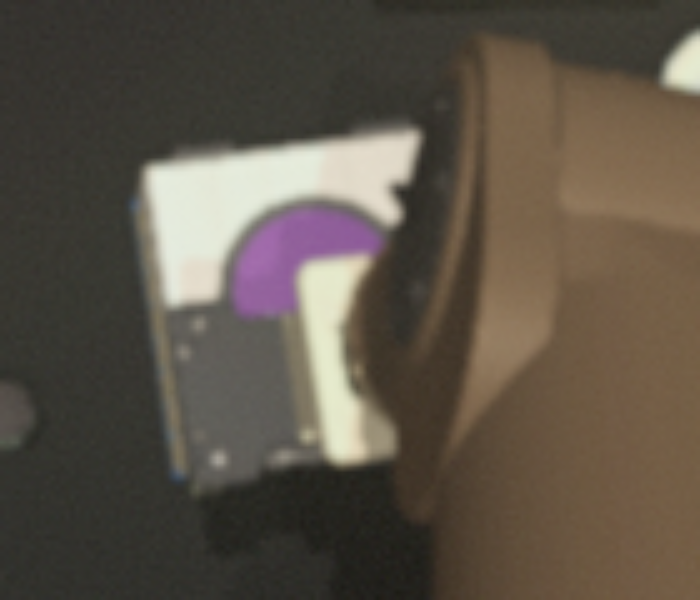

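The top crop shows the lid flush and level. On to a look position just short of the green button.

Emit:
drive_tool(dr=[[0,0,0],[0,0,0],[0,0,0],[0,0,0],[0,0,0],[0,0,0],[0,0,0],[0,0,0],[0,0,0]], xyz=[[-40,-8,0],[-90,-16,0],[-140,-25,0],[-190,-34,0],[-240,-43,0],[-290,-52,0],[-342,-62,5],[-342,-62,10],[-342,-62,10]], fingers=[1,1,1,1,1,1,1,1,1])

```text
clock: 8.57
tcp_pos: [0.4761, 0.1759, 0.2035]
tool_rot: [0.002, 0.747, -0.665, -0.001]
contact_force: [-0.1, 0.1, 0.4]
opening: 0.0006
```

```bash
python3 - <<'E'
from h import *
for n in['top','wrist']: cv2.imwrite(f'pics/{n}5.png',manip.capture(n))
I=K('wrist')
for c in ['green_top','blue_top','yellow_top','red_top']:
  for r in manip.spot_point('wrist',c)[:2]: print(c,r, at_z('wrist',r['uv'],.082,I))
im=cv2.imread('pics/wrist5.png');hsv=cv2.cvtColor(im,cv2.COLOR_BGR2HSV)
m=cv2.inRange(hsv,(45,130,50),(80,255,255));k,l,s,ce=cv2.connectedComponentsWithStats(m);i=1+s[1:,4].argmax();print(s[i],ce[i],at_z('wrist',ce[i],.082,I))
rel([.517,.1815,.12])
E
```

```text
green_top {'uv': [274.6, 155.2], 'confidence': 0.81} [0.51516965 0.18362398 0.082     ]
blue_top {'uv': [380.0, 181.8], 'confidence': 0.73} [0.50481857 0.10683077 0.082     ]
yellow_top {'uv': [417.5, 79.3], 'confidence': 0.55} [0.57575942 0.09502113 0.082     ]
red_top {'uv': [308.5, 41.3], 'confidence': 0.57} [0.59055402 0.16986563 0.082     ]Traceback (most recent call last):
  File "<stdin>", line 7, in <module>
ValueError: attempt to get argmax of an empty sequence
```

View pics/wrist5.png

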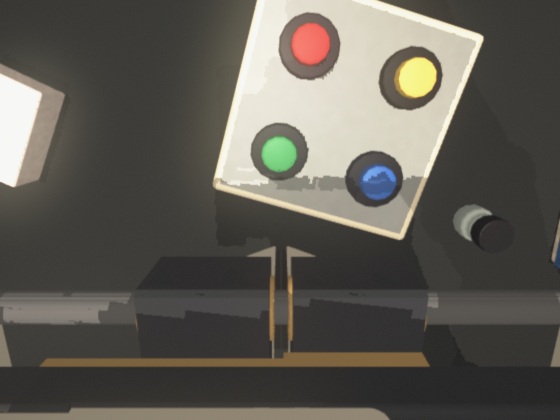

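View pics/top5.png

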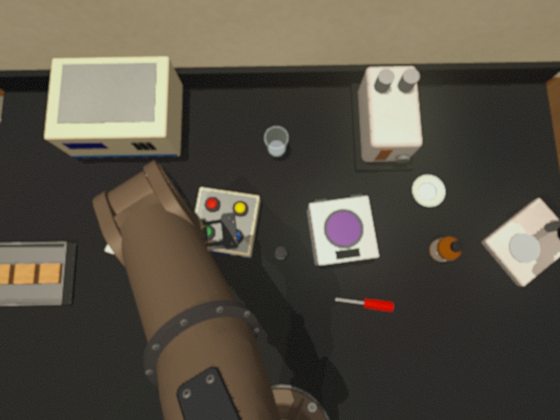

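The lid is fully shut in the top view (pad at (347,253)). In the wrist view the green cap is centred at about (279,154), which gives (0.516, 0.181) and agrees with the triangulation.

```bash
python3 - <<'E'
from h import *
print(at_z('wrist',[279,154],.082))
rel([.516,.1815,.125],[.516,.1815,.104],[.516,.1815,.098])
E
```

```text
[0.51685971 0.18141333 0.082     ]
tcp [0.4772 0.1758 0.2054] x [ 0.113 -0.994  0.   ] z [ 0. -0. -1.] F [-0.19 -0.35 -0.63] op 0.00017455329210579673 t 8.875
[0.516, 0.1815, 0.125] [ -1.4 -39.2  80.4]
[0.516, 0.1815, 0.104] [ -1.4 -39.2 101.4]
[0.516, 0.1815, 0.098] [ -1.4 -39.2 107.4]
```

Emit:
drive_tool(dr=[[0,0,0],[0,0,0],[0,0,0],[0,0,0],[0,0,0],[0,0,0],[0,0,0],[0,0,0],[0,0,0]], xyz=[[-1,-20,0],[-1,-40,10],[-1,-40,40],[-1,-40,70],[-1,-40,85],[-1,-40,93],[-1,-40,98],[-1,-40,100],[-1,-40,100]], fingers=[1,1,1,1,1,1,1,1,1])

```text
clock: 10.0
tcp_pos: [0.5169, 0.1824, 0.1057]
tool_rot: [-0.0, 0.746, -0.666, 0.0]
contact_force: [0.7, 0.2, 0.4]
opening: 0.0
```

Emit:
drive_tool(dr=[[0,0,0],[0,0,0],[0,0,0],[0,0,0],[0,0,0]], xyz=[[0,0,2],[0,0,3.5],[0,0,5],[0,0,6],[0,0,6]], fingers=[1,1,1,1,1])

```text
clock: 10.62
tcp_pos: [0.517, 0.1825, 0.0994]
tool_rot: [-0.0, 0.746, -0.666, 0.0]
contact_force: [1.7, 0.4, 2.7]
opening: 0.0009
```

Emit:
drive_tool(dr=[[0,0,0],[0,0,0],[0,0,0]], xyz=[[0,0,0.7],[0,0,1.4],[0,0,1.4]], fingers=[1,1,1])

```text
clock: 11.0
tcp_pos: [0.517, 0.1825, 0.0983]
tool_rot: [-0.0, 0.746, -0.666, 0.0]
contact_force: [0.1, 0.5, 7.4]
opening: 0.0006
```

Force 7.4 N exceeds the 4 N for full travel. I'll add a slight push for certainty and then release.

Emit:
drive_tool(dr=[[0,0,0],[0,0,0]], xyz=[[0,0,0.3],[0,0,0.3]], fingers=[1,1])

```text
clock: 11.25
tcp_pos: [0.517, 0.1825, 0.0982]
tool_rot: [-0.0, 0.746, -0.666, 0.0]
contact_force: [0.6, 0.0, 10.6]
opening: 0.0001
```

Emit:
drive_tool(dr=[[0,0,0],[0,0,0],[0,0,0],[0,0,0],[0,0,0],[0,0,0],[0,0,0],[0,0,0]], xyz=[[0,0,-2],[0,0,-5],[0,0,-10],[0,0,-30],[0,0,-60],[0,20,-100],[0,40,-107],[0,40,-107]], fingers=[1,1,1,1,1,1,1,1])

```text
clock: 12.25
tcp_pos: [0.4752, 0.1773, 0.2045]
tool_rot: [0.001, 0.747, -0.665, -0.0]
contact_force: [0.3, -0.5, -0.4]
opening: 0.0006
```

```bash
python3 - <<'E'
from h import *
for n in['top','wrist','scene']: cv2.imwrite(f'pics/{n}6.png',manip.capture(n))
rel()
for n in['vial','slidebox','beaker','bottle','driver','dish']:
  for r in manip.spot_point('top',n)[:1]: print(n,r['confidence'],at_z('top',r['uv'],0).round(3))
E
```

```text
tcp [0.4767 0.1773 0.2035] x [ 0.114 -0.993  0.001] z [-0.001 -0.001 -1.   ] F [ 0.65  0.29 -0.94] op 0.000633777073619474 t 12.4
vial 0.67 [0.512 0.126 0.   ]
beaker 0.56 [ 0.767 -0.003  0.   ]
bottle 0.74 [ 0.47  -0.433  0.   ]
driver 0.65 [ 0.33  -0.217  0.   ]
dish 0.57 [ 0.633 -0.412  0.   ]
```

View pics/wrist6.png

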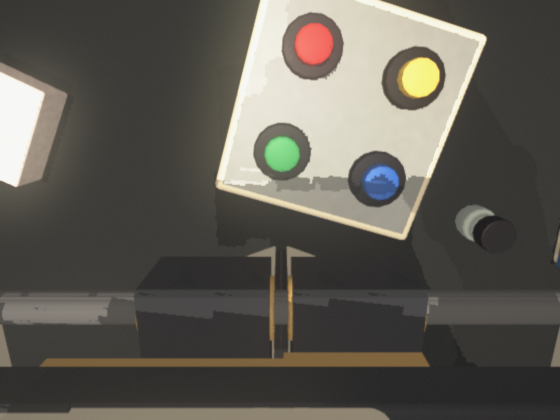

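View pics/scene6.png

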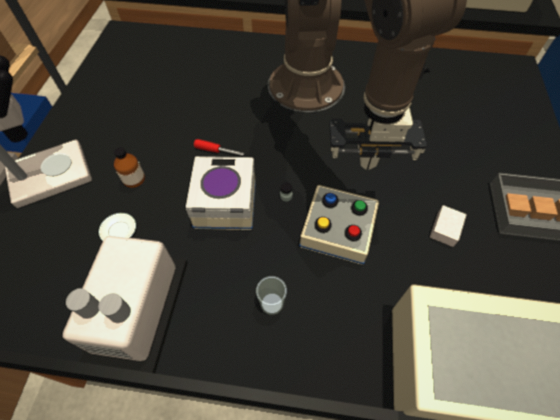

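The lid is shut, the green cap is out again at (282,154) in the wrist view, and the vial still stands at (286,191) in the scene view as before. The network's "vial" hit at (0.512, 0.126) lies on the control box, so it is a false detection.

```bash
python3 -c "
from plant import manip
print(manip.sign_off())"
```

```text
the job is handed in; nothing more can be done
None
```

I pushed the lid shut with the closed fingertips, pressed the green button in and let it spring back, then handed the job in at about 12.5 s. The hand-in gave no verdict.

- **Lid:** it came to a hard stop with the tips at 0.105 m and a wrist force of 28 N. That is the height the pad should have when shut, and the later top and scene pictures show the lid level and shut.
- **Green button:** the fingertips went down to 0.0762 m, 5.8 mm below the cap's nominal top, at 7 to 11 N; full travel needs about 4 N. After the lift the cap shows out again in the wrist picture and the wrist force is back to about 0.
- **Other buttons and loose things:** the other buttons look untouched, and everything loose looks where it was in the scene picture.
- **Checks that failed or disagreed:**
  - The final network position for the vial was a false hit on the control box.
  - The slide box was not detected in the last top view, so I judged both it and the vial by eye.
  - The dish read 14 mm from its first reading, just inside the 15 mm limit. The arm never came near it and it looks unmoved, so I put this down to detection error.

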